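Level the lipstick display stand

ROBOT

A 6-joint arm with a two-finger parallel gripper is mounted at the origin on the work surface. World frame = base frame: x ahead of the robot, y to its left, z up, the work surface at z = 0. Lengths are in m, angles in degrees, forces in N, time in s.
With the tool pointing down it reaches from about 0.35 to 0.775 m from the base axis. Payload 5.5 kg.
Tool frame: the origin (TCP) lies at the very end of the fingers, on their centre line; the grasp point (between the pads) lies 19 mm behind it; z points along the fingers, y is the line along which they close (so a half turn about z gives the same grasp; the last joint's range is limited). The gripper opens to 85 mm and grips with 20 to 120 N. Pads are 22 mm wide; open, the fingers measure 114 mm over their backs; the gripper's body (76 mm by 85 mm) begins 54 mm behind the grasp point. The pads swing forward as they close: fully open they stand 13 mm farther back than shut.
Start: joints at [-79.618, 17.945, 2.641, 74.691, 0, 82.002], TCP at [0.181, -0.546, 0.231] pointing down, gripper open.
Joint ranges: [-158.12, 158.12], [-49.38, 96.58], [-58.88, 72.47], [-126.05, 133.96], [-84.25, 85.87], [-180, 180]. Speed limits (degrees/s): [147.25, 147.25, 180, 180, 180, 180].

INTERFACE

Orientations are given as a 3x3 rotation matrix whose columns are the frame's x, y, z axes.
In Python, from station import robot gives the robot as it stands. The module is installed in compiled form; this text tells all that it offers.
- The arm moves only by the tool move_arm, never from a script. Its argument "deltas" is a list of rows, each a list of 4 numbers: the shift along the world's x, y, z normalised to -1 to 1, where 1 is 12 cm, then the turn about the world's z normalised to -1 to 1, where 1 is 0.1 rad. In form: [[x, y, z, turn], ...]. A call has 1 to 10 rows; each row shifts and turns the commanded pose from where the row before left it; what a row does not reach is not made up. A row lasts 1/10 s, in which the tool goes at most 50 mm and 8.59 degrees, less where a joint would pass 70% of its speed; a pose out of reach is approached as far as the arm can. A call with a number of a shift or a turn outside -1 to 1 is refused whole. A call with a gripper value outside its range is refused whole. "gripper" is the finger opening in mm, from 0 to 85.4, set as the call begins (left out, the last holds). The fingers move at their own pace and stop on an object; "force" is the grip in N (left out, the last holds). Time passes only in rows, so rows that do not move let the fingers close. It gives the time, the measured TCP pose, the force, the opening and the grip force at its end, in the units of the state.
- robot.state(): the state, without advancing time (a new reading comes with each control period).
- robot.read_camera(name): name is "scene" or "top" or "wrist"; returns the picture (400x640x3 uint8, red, green, blue); there is no depth.
- robot.calibration(name): a dict with "fx", "fy", "cx", "cy" (pixels), "origin" and "orientation" of the camera in the world. Camera axes: x right, y down, z forward; pixel columns grow to the right and rows downward; lengths in m; the calibration is good to about 2 mm. A picture is of the moment at which its call begins: read the wrist's pose just before it. calibration takes no time and is no camera call; for the wrist camera it gives the pose at the moment of the call.
- robot.sign_off(): hands the job in; it is judged then, once.
The state is a dict: "time_s": time; "q": joint angles; "qvel": joint speeds; "tau": joint torques, N m; "tool_pos": TCP position; "orientation": TCP orientation; "force": force on the tool from outside, world axes, zero at the start; "ft_torque": the same for the moment, N m; "width": finger opening in m; "gripper_force": force on a finger pad.
Only numpy, scipy, OpenCV 4.12 (cv2) and the standard library are available. Lean on these libraries where they do the work, as an engineer would, in place of code of your own. Each camera call takes 0.05 s, during which the arm holds its last target. There are 200 camera calls.

TASK

The marble platform under the acrylic lipstick organizer hangs down on one side. First lift the frosted glass jar out of the way of the adjusting knob and stand it gently and wholly on the round cork coaster, then turn the knob until the platform is level, its red edge mark in line with the red mark on the black post, and let go. Move the platform only by its knob, and leave the compact and the eyelash curler where they are.

Things in the scene. Friction and masses are not known exactly. Their poses are not given: they have to be found in the camera images.
- stand: White fixed stand. Origin on the table under the knob; x from knob to the stand's rear, y along it to the hinge, z up. Base plate 18 mm thick: x 30 to 200, y -60 to 330 mm, plus a foot x, y -55 to 55. On the foot a console 100 mm wide (y), its 88 mm long face sloping 30 degrees, facing up and to -x; face centre 62 mm above the origin.
- platform: Marble plate 170 x 220 x 12 mm; fixed on it a shut clear organizer 85 x 150 x 100 mm high with lipsticks. Origin mid hinge axis, in the plate's top plane, at x 115, y 305, z 100 mm of the stand. Own x = hinge axis = stand's x; z square to the plate, vertical when level. Plate runs 220 mm along own -y to its free edge, which starts 18 to 37 mm low.
- edge_mark (a point): Red mark on the platform's free edge, centre, in the plane of the plate's top face, 220 mm from the hinge axis.
- level_mark (a point): Red line on the stand's black post (22 x 10 mm, 150 mm tall), 100 mm above the table, 20 mm beyond the free edge (stand x 140, y 65 mm). Platform level: edge_mark at this height.
- knob: Wing knob on the sloping face, origin at the face's centre. Own z: turning axis, square to the face; own x: along the wing, turns with it. Black disc 66 mm wide, 8 mm thick; on it a rose-gold wing 64 long, 14 thick, from 8 to 38 mm along z. Clockwise seen from above raises the free edge, 0.07 rad tilt per rad; 1.4 rad travel beyond level. Stays where left; friction 0.13 N m.
- jar: Frosted glass jar with a rose-gold lid, upright cylinder 62 mm across, 110 mm tall, about 0.3 kg. Origin at the centre of its underside. It starts in front of the console, close to the knob, about 100 mm from its centre, in the gripper's way.
- coaster: Round cork coaster, 110 mm across, 6 mm thick, fixed to the table, empty. Origin at the centre of its underside.
- compact: Bystander: closed rose-gold round compact, 76 mm across, 18 mm thick, with a brass press button. Origin at the centre of its underside.
- curler: Bystander: stainless eyelash curler lying flat, 100 mm long along own x, about 60 mm wide, 12 mm high. Origin under its middle on the table.
Mind the look-alikes: they are no part of the job. Several things look just like the coaster: the one meant starts nearest to the robot's base.

How it is judged:
By the outcome, as a careful person would: the job done as asked, in the order asked, and still so for the second after the job is handed in, with the robot touching nothing.
It also fails if it takes over 67 s, if anything falls off the work surface, if the arm or the gripper's body presses on something with over 40 N, if the wrist force passes 120 N, or if a joint passes its speed limit or range.

## Working session

There is one attempt and no reset: what is moved stays moved. The work goes in short steps, Python scripts to look and compute and a tool call to move; the robot and the scene stay as the last step left them, time stands still between calls to the robot, and variables do not carry over. Pictures are saved under pics/ and viewed, at most 10 in all, crops included, and the job is handed in when it is done.

Besides the shell and the picture viewer there is one more tool, called after "Call:" as name([rows], argument=value, ...), one row to a line, values as JSON. move_arm: Moves the arm, as the interface text tells. Its arguments: {"type":"object","properties":{"deltas":{"type":"array"},"gripper":{"type":"number"},"force":{"type":"number"}},"required":["deltas"]}

```bash
mkdir -p pics; cat > h.py <<'E'
import numpy as np, cv2
from station import robot
def cal(n):
    c=robot.calibration(n); return c,np.array(c["origin"]),np.array(c["orientation"])
def ray(c,u,v,z):
    R=np.array(c["orientation"]);o=np.array(c["origin"])
    d=R@np.array([(u-c["cx"])/c["fx"],(v-c["cy"])/c["fy"],1]); return o+d*(z-o[2])/d[2]
def proj(c,p):
    R=np.array(c["orientation"]);q=R.T@(np.array(p)-np.array(c["origin"]))
    return np.array([c["fx"]*q[0]/q[2]+c["cx"],c["fy"]*q[1]/q[2]+c["cy"]])
def snap(n,f):
    c=robot.calibration(n);i=np.array(robot.read_camera(n));cv2.imwrite(f"pics/{f}.png",i[:,:,::-1]);return c,i
E
python3 - <<'E'
from h import *
for n in("scene","top"):
    c,i=snap(n,n+"0");print(n,c)
E
```

```text
scene {'fx': 514.9013690780024, 'fy': 514.9013690780024, 'cx': 321.62037290119343, 'cy': 206.1357469749972, 'origin': array([1.50255071, 0.24217987, 1.38540024]), 'orientation': array([[-0.37362532,  0.73458086, -0.56638775],
       [ 0.92757383,  0.2980587 , -0.22531711],
       [ 0.00330316, -0.60955063, -0.79274026]])}
top {'fx': 478.92406943058495, 'fy': 478.92406943058495, 'cx': 316.5027342360544, 'cy': 205.06765292424433, 'origin': array([ 0.34007061, -0.10515887,  1.36954004]), 'orientation': array([[ 0.02912991, -0.98405958,  0.17543714],
       [-0.9995426 , -0.03010367, -0.00289112],
       [ 0.00812634, -0.17527268, -0.98448639]])}
```

View pics/scene0.png

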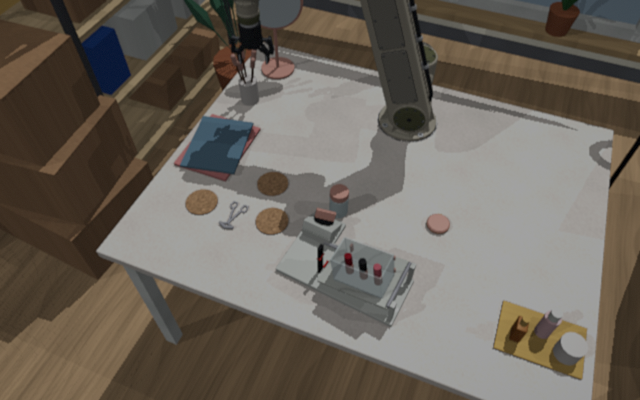

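View pics/top0.png

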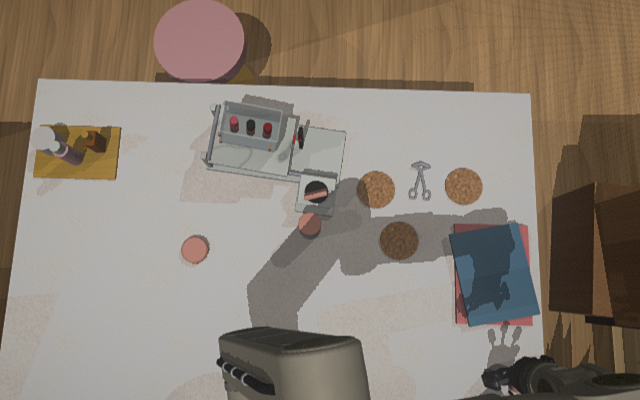

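```bash
python3 - <<'E'
from h import *
i=cv2.imread("pics/top0.png")[85:275,190:490]
cv2.imwrite("pics/c1.png",cv2.resize(i,None,fx=2.6,fy=2.6,interpolation=cv2.INTER_CUBIC))
c=robot.calibration("top")
for n,u,v,z in[("A",376,189,.006),("B",464,186,.006),("C",399,240,.006),("jar",310,224,.11),("compact",195,249,.018),("knob",316,191,.09)]:
    p=ray(c,u,v,z);print(n,p.round(3),np.hypot(*p[:2]).round(3))
E
```

```text
A [ 0.636 -0.281  0.006] 0.695
B [ 0.653 -0.538  0.006] 0.846
C [ 0.489 -0.348  0.006] 0.6
jar [ 0.513 -0.093  0.11 ] 0.521
compact [0.445 0.229 0.018] 0.5
knob [ 0.607 -0.106  0.09 ] 0.616
```

View pics/c1.png

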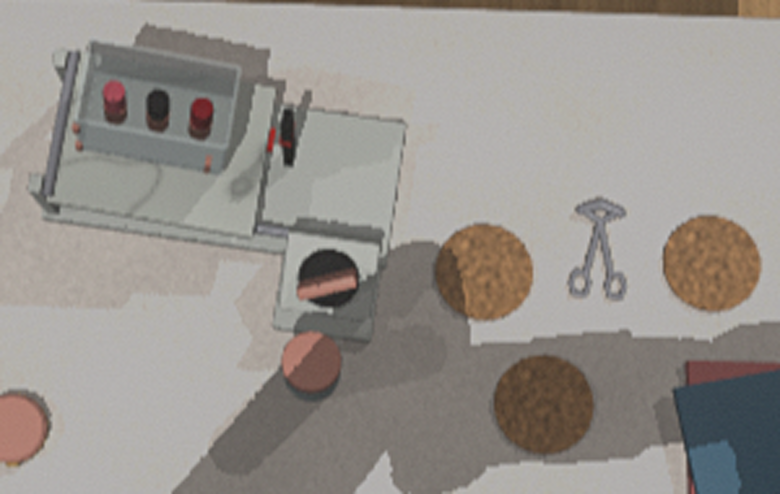

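```bash
python3 - <<'E'
from h import *
c=robot.calibration("top");i=cv2.imread("pics/top0.png")
def P(x,y,z): return ray(c,190+x/2.6,85+y/2.6,z)
a=P(405,122,.018);f1=P(274,327,.012);f2=P(370,341,.012);k=P(328,279,.069)
b=P(388,238,.018)
print("corner",a,"foot",f1,f2,"disc",k)
d=f1-f2;print("yaw y-axis",np.degrees(np.arctan2(d[1],d[0]))-90)
d=a-b;print("yaw x",np.degrees(np.arctan2(d[1],d[0])))
# wing colour / jar lid / coaster
h=cv2.cvtColor(i,cv2.COLOR_BGR2HSV)
m=((h[...,0]<12)|(h[...,0]>172))&(h[...,1]>60)
n,l,s,ce=cv2.connectedComponentsWithStats(m.astype(np.uint8))
for q in range(1,n):
    if s[q,4]>20 and 180<ce[q][0]<350 and 80<ce[q][1]<280:
        r=cv2.minAreaRect(np.argwhere(l==q)[:,::-1].astype(np.float32));print(ce[q].round(1),s[q],[np.round(x,1) for x in r])
for yaw in(-12,-9,-6):
  y=np.radians(yaw);R=np.array([[np.cos(y),-np.sin(y)],[np.sin(y),np.cos(y)]])
  o=a[:2]-R@[.2,-.06];print(yaw,o,o+R@[.115,.305],proj(c,[*(o+R@[.115,.305]),.1]))
E
```

```text
corner [ 0.802495   -0.18899202  0.018     ] foot [ 0.56350597 -0.04900309  0.012     ] [ 0.5510891  -0.15539836  0.012     ] disc [ 0.60770413 -0.10696525  0.069     ]
yaw y-axis -6.656598484606263
yaw x -6.9225841660906156
[233.6 123.4] [230 116   8  16 116] [array([233.5, 123.5]), array([15.,  7.]), np.float64(90.0)]
[266.8 129.8] [263 123   9  15 113] [array([267., 130.]), array([14.,  8.]), np.float64(90.0)]
[250.2 132. ] [247 129   8   6  26] [array([250.5, 131.5]), array([5., 7.]), np.float64(90.0)]
[293.8 138.5] [292 134   4  10  25] [array([293.8, 138.5]), array([2.5, 9.2]), np.float64(9.5)]
[315.6 194. ] [304 188  24  12 175] [array([315.4, 194.1]), array([ 7.8, 23.5]), np.float64(77.0)]
[309.2 223.7] [298 212  23  24 419] [array([309.3, 223.7]), array([22.3, 22.6]), np.float64(14.0)]
[194.2 249.4] [181 236  27  27 563] [array([194.1, 249.3]), array([25.5, 26.4]), np.float64(26.6)]
-12 [ 0.61934019 -0.08872083] [0.79524022 0.18570434] [212.78317956 120.67774793]
-9 [ 0.6143434  -0.09844383] [0.77564007 0.18481115] [212.63058874 127.43806023]
-6 [ 0.60986233 -0.10841502] [0.75611353 0.18289339] [212.85023339 134.21929781]
```

```bash
python3 - <<'E'
from h import *
s=robot.state();print(s["time_s"],s["tool_pos"],np.array(s["orientation"]).round(3),s["width"])
c=robot.calibration("top");print(ray(c,309.2,223.7,.11))
E
```

```text
0.1 [ 0.1812007  -0.54521967  0.2304813 ] [[ 0.949  0.315 -0.   ]
 [ 0.315 -0.949  0.002]
 [ 0.    -0.002 -1.   ]] 0.08555817686143083
[ 0.51374903 -0.09095683  0.11      ]
```

Call:
move_arm([
  [0.23,0.31,0,-0.44],
  [0.23,0.31,0,-0.44],
  [0.23,0.31,0,-0.44],
  [0.23,0.31,0,-0.44],
  [0.23,0.31,0,-0.44],
  [0.23,0.31,0,-0.44],
  [0.23,0.31,0,-0.44],
  [0.23,0.31,0,-0.44],
  [0.23,0.31,0,-0.44],
  [0.23,0.31,0,-0.44],
], gripper=85)

```text
time_s: 1.1
tool_pos: [0.4579, -0.1719, 0.2311]
orientation: [[0.993, -0.121, -0.0], [-0.121, -0.993, -0.0], [-0.0, 0.0, -1.0]]
force: [-0.3, -0.5, -0.4]
width: 0.0852
gripper_force: 0.0
```

Call:
move_arm([
  [0.23,0.34,0,0],
  [0.23,0.34,0,0],
  [0,0,0,0],
  [0,0,0,0],
])

```text
time_s: 1.5
tool_pos: [0.5126, -0.0908, 0.2307]
orientation: [[0.993, -0.116, -0.001], [-0.116, -0.993, -0.0], [-0.001, 0.0, -1.0]]
force: [0.8, -0.2, 0.1]
width: 0.0854
gripper_force: 0.0
```

```bash
python3 - <<'E'
from h import *
c,i=snap("wrist","w1");s=robot.state();print(s["tool_pos"],c["origin"]);print(np.array(c["orientation"]).round(3))
for p in([.514,-.091,.11],[.61,-.107,.0],[.61,-.107,.07]):print(proj(c,p))
E
```

```text
[ 0.51212649 -0.09182302  0.23081983] [ 0.59308738 -0.10055891  0.37162593]
[[-0.116 -0.944 -0.309]
 [-0.993  0.11   0.036]
 [ 0.     0.311 -0.95 ]]
[318.84088698 196.79082563]
[322.98388649  89.56065637]
[323.88331861  85.81623172]
```

View pics/w1.png

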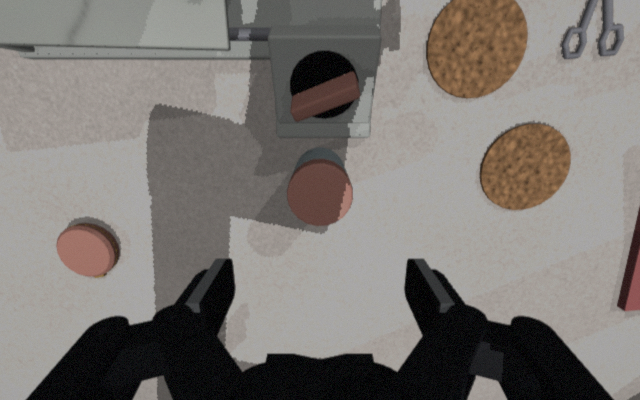

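Call:
move_arm([
  [0.03,0.0,-0.35,0],
  [0,0,-0.35,0],
  [0,0,-0.35,0],
  [0,0,-0.35,0],
  [0,0,0,0],
  [0,0,0,0],
])

```text
time_s: 2.15
tool_pos: [0.5151, -0.0932, 0.0636]
orientation: [[0.993, -0.121, -0.002], [-0.121, -0.993, 0.0], [-0.002, -0.0, -1.0]]
force: [1.1, -0.1, 0.6]
width: 0.0851
gripper_force: 0.0
```

Call:
move_arm([
  [0,0,0,0],
  [0,0,0,0],
  [0,0,0,0],
  [0,0,0,0],
  [0,0,0,0],
  [0,0,0,0],
  [0,0,0,0],
  [0,0,0,0],
], gripper=50, force=35)

```text
time_s: 2.95
tool_pos: [0.5182, -0.0928, 0.0661]
orientation: [[0.993, -0.119, 0.005], [-0.119, -0.993, -0.002], [0.005, 0.002, -1.0]]
force: [0.3, -0.2, 6.6]
width: 0.0614
gripper_force: 37.2
```

```bash
python3 - <<'E'
from h import *
s=robot.state();print(s["tool_pos"],s["width"],s["gripper_force"],s["force"])
R=np.array([[-0.116,-0.944,-0.309],[-0.993,0.11,0.036],[0,0.311,-0.95]])
c=robot.calibration("wrist");c["origin"]=np.array([0.59308738,-0.10055891,0.37162593]);c["orientation"]=R
print(ray(c,526,166,.006),ray(c,320,193,.11),ray(c,324,84,.069))
E
```

```text
[ 0.51815727 -0.09282339  0.06605407] 0.06136141020992044 37.17618465889245 [ 0.26994957 -0.17498564  6.61853635]
[ 0.49226233 -0.34683706  0.006     ] [ 0.51737127 -0.0923458   0.11      ] [ 0.61157007 -0.10714771  0.069     ]
```

Call:
move_arm([
  [0,0,0.1,0],
  [0,0,0.2,0],
  [0,0,0.3,0],
  [0,-0.1,0.1,0],
  [-0.03,-0.25,0,0],
  [-0.06,-0.35,0,0],
  [-0.06,-0.35,0,0],
  [-0.06,-0.35,0,0],
  [-0.02,-0.35,0,0],
  [0,-0.25,0,0],
])

```text
time_s: 3.95
tool_pos: [0.4873, -0.3354, 0.1472]
orientation: [[0.993, -0.121, -0.0], [-0.121, -0.993, -0.001], [-0.0, 0.001, -1.0]]
force: [-0.2, 0.3, -4.2]
width: 0.0614
gripper_force: 39.6
```

Call:
move_arm([
  [0,-0.12,0,0],
  [0,0,0,0],
  [0,0,0,0],
])

```text
time_s: 4.25
tool_pos: [0.488, -0.3458, 0.1468]
orientation: [[0.993, -0.119, -0.001], [-0.119, -0.993, 0.002], [-0.001, -0.001, -1.0]]
force: [-0.1, 0.0, -3.5]
width: 0.061
gripper_force: 39.7
```

Call:
move_arm([
  [0.02,0,-0.2,0],
  [0,0,-0.2,0],
  [0,0,-0.1,0],
  [0,0,-0.06,0],
  [0,0,0,0],
  [0,0,0,0],
])

```text
time_s: 4.85
tool_pos: [0.4914, -0.3465, 0.081]
orientation: [[0.993, -0.118, 0.001], [-0.118, -0.993, -0.001], [0.001, 0.001, -1.0]]
force: [-0.7, 0.2, -3.3]
width: 0.0616
gripper_force: 39.6
```

Call:
move_arm([
  [0,0,-0.01,0],
  [0,0,-0.01,0],
  [0,0,0,0],
  [0,0,0,0],
])

```text
time_s: 5.25
tool_pos: [0.4909, -0.3466, 0.0779]
orientation: [[0.993, -0.119, 0.0], [-0.119, -0.993, -0.0], [0.0, 0.0, -1.0]]
force: [0.1, -0.2, -4.4]
width: 0.0616
gripper_force: 39.6
```

Call:
move_arm([
  [0,0,-0.015,0],
  [0,0,-0.015,0],
  [0,0,0,0],
  [0,0,0,0],
])

```text
time_s: 5.65
tool_pos: [0.4908, -0.3464, 0.0739]
orientation: [[0.993, -0.119, -0.0], [-0.119, -0.993, 0.0], [-0.0, -0.0, -1.0]]
force: [0.6, 0.8, -3.9]
width: 0.0611
gripper_force: 39.6
```

Call:
move_arm([
  [0,0,-0.01,0],
  [0,0,0,0],
  [0,0,0,0],
])

```text
time_s: 5.95
tool_pos: [0.4909, -0.3465, 0.0729]
orientation: [[0.993, -0.119, -0.0], [-0.119, -0.993, -0.0], [-0.0, 0.0, -1.0]]
force: [0.6, -0.1, -3.9]
width: 0.0614
gripper_force: 39.6
```

Call:
move_arm([
  [0,0,-0.01,0],
  [0,0,0,0],
  [0,0,0,0],
])

```text
time_s: 6.25
tool_pos: [0.4911, -0.3466, 0.0722]
orientation: [[0.993, -0.119, 0.001], [-0.119, -0.993, -0.001], [0.001, 0.0, -1.0]]
force: [-0.5, 1.6, 1.0]
width: 0.0612
gripper_force: 39.7
```

Call:
move_arm([
  [0,0,-0.01,0],
  [0,0,0,0],
  [0,0,0,0],
])

```text
time_s: 6.55
tool_pos: [0.4913, -0.3466, 0.0721]
orientation: [[0.993, -0.119, 0.001], [-0.119, -0.993, -0.001], [0.001, 0.001, -1.0]]
force: [-2.2, 3.1, 7.6]
width: 0.0613
gripper_force: 40.5
```

Call:
move_arm([
  [0,0,0.01,0],
  [0,0,0,0],
  [0,0,0,0],
  [0,0,0,0],
  [0,0,0,0],
  [0,0,0,0],
], gripper=85)

```text
time_s: 7.15
tool_pos: [0.4908, -0.3465, 0.0715]
orientation: [[0.993, -0.119, -0.0], [-0.119, -0.993, 0.0], [-0.0, -0.0, -1.0]]
force: [1.2, 0.1, -0.7]
width: 0.0855
gripper_force: 0.0
```

Call:
move_arm([
  [0,0,0.1,0],
  [0,0,0.3,0],
  [0,0,0.4,0],
  [0,0,0.4,0],
  [0,0.15,0.2,0],
  [0.1,0.35,0,0],
  [0.1,0.35,0,0],
  [0.1,0.3,0,0],
  [0,0,0,0],
  [0,0,0,0],
])

```text
time_s: 8.15
tool_pos: [0.5272, -0.2079, 0.2407]
orientation: [[0.993, -0.117, 0.001], [-0.117, -0.993, -0.001], [0.001, 0.001, -1.0]]
force: [-0.0, -0.8, 0.2]
width: 0.0849
gripper_force: 0.0
```

```bash
python3 - <<'E'
from h import *
s=robot.state();print(s["tool_pos"],s["time_s"])
c,i=snap("wrist","w2")
ct,t=snap("top","t2")
cs,sc=snap("scene","s2")
a=cv2.resize(t[90:275,190:450],(520,370));b=cv2.resize(sc[165:315,230:430],(520,390),interpolation=cv2.INTER_CUBIC)
w=np.vstack([np.hstack([i[:,:,:]])]);cv2.imwrite("pics/m2.png",np.hstack([cv2.resize(w,(400,250)),cv2.resize(a,(351,250))])[:,:,::-1])
m=np.zeros((600,800,3),np.uint8);m[:250,:400]=cv2.resize(i,(400,250));m[:285,400:]=cv2.resize(a,(400,285));m[290:590,:400]=cv2.resize(b,(400,300));m[290:590,400:]=cv2.resize(i[0:240,160:480],(400,300));cv2.imwrite("pics/m2.png",m[:,:,::-1])
np.savez("w2.npz",**{k:np.array(v) for k,v in c.items()})
E
```

```text
[ 0.52723403 -0.20786513  0.24071032] 8.15
```

View pics/m2.png

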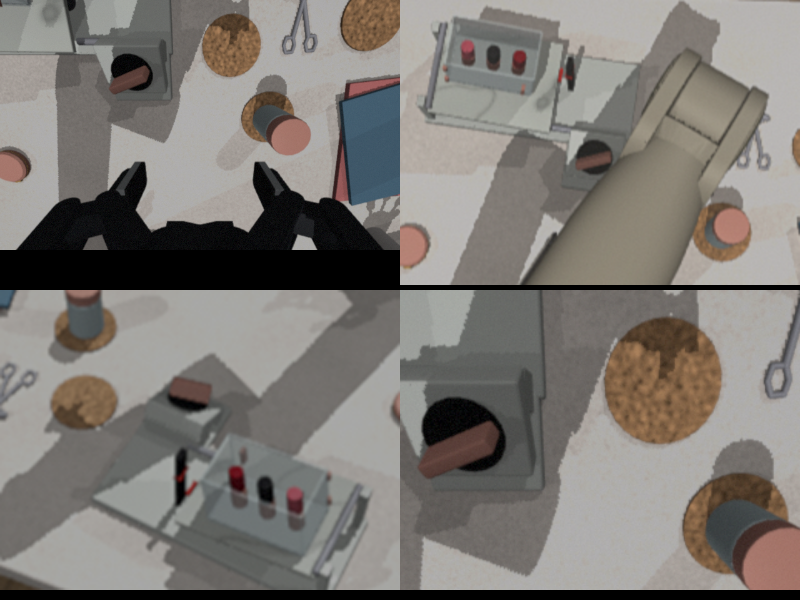

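```bash
cat >> h.py <<'E'
yaw=np.radians(-6.8);Rs=np.array([[np.cos(yaw),-np.sin(yaw),0],[np.sin(yaw),np.cos(yaw),0],[0,0,1]]);O=np.array([.611,-.107,0])
def W(p): return O+Rs@np.array(p)
def edge(t): return W([.115,.305-.22*np.cos(t),.1-.22*np.sin(t)])
def red(i,box,s=110):
    x0,y0,x1,y1=box;h=cv2.cvtColor(i[y0:y1,x0:x1],cv2.COLOR_RGB2HSV)
    m=((h[...,0]<8)|(h[...,0]>172))&(h[...,1]>s)&(h[...,2]>60)
    n,l,st,ce=cv2.connectedComponentsWithStats(m.astype(np.uint8))
    return [(np.round(ce[q]+[x0,y0],1),st[q,2:]) for q in range(1,n) if st[q,4]>2]
def tri(c1,p1,c2,p2):
    A=[];
    M=[]
    for c,(u,v) in((c1,p1),(c2,p2)):
        R=np.array(c["orientation"]);d=R@np.array([(u-c["cx"])/c["fx"],(v-c["cy"])/c["fy"],1]);d/=np.linalg.norm(d);M.append((np.array(c["origin"]),d))
    (a,d),(b,e)=M;s=np.linalg.lstsq(np.c_[d,-e],b-a,rcond=None)[0];return (a+s[0]*d+b+s[1]*e)/2,np.linalg.norm(a+s[0]*d-b-s[1]*e)
e1=np.array([np.cos(np.pi/6),0,.5]);e2=np.array([0,1.,0]);zk=np.array([-.5,0,np.cos(np.pi/6)])
def K(r,phi,d,h):  # point on knob in world: along wing, behind (ccw) side, height
    return W(np.array([0,0,.062])+r*(np.cos(phi)*e1+np.sin(phi)*e2)+d*(-np.sin(phi)*e1+np.cos(phi)*e2)+h*zk)
E
python3 - <<'E'
from h import *
ims={n:cv2.imread(f"pics/{f}.png")[:,:,::-1].copy() for n,f in(("top","top0"),("scene","scene0"))}
for n in ims:
    c=robot.calibration(n);print(n,red(ims[n],(285,110,315,150) if n=="top" else (312,235,340,275)))
    for t in(0,.08,.125,.17):print(t,proj(c,edge(t)).round(1))
    print("level",proj(c,W([.14,.065,.1])).round(1),proj(c,W([.14,.065,.15])).round(1))
d=np.load("w2.npz");c=dict(d)
print("wing w2 ends (bottom picture): left, right for phi")
for ph in(100,105,110,115,120):print(ph,proj(c,K(.032,np.radians(ph),0,.038)).round(0),proj(c,K(-.032,np.radians(ph),0,.038)).round(0))
print("disc",proj(c,K(0,0,0,.008)),"state q6",robot.state()["q"])
i=cv2.imread("pics/w2.png");h=cv2.cvtColor(i,cv2.COLOR_BGR2HSV);m=((h[...,0]<14)|(h[...,0]>172))&(h[...,1]>60);m[:, :160]=0;m[:,260:]=0;m[170:]=0
print(cv2.minAreaRect(np.argwhere(m)[:,::-1].astype(np.float32)),m.sum())
E
```

```text
top [(array([294., 138.]), array([ 3,  9, 19], dtype=int32)), (array([299.7, 139.8]), array([ 4,  3, 10], dtype=int32))]
0 [291.9 143.9]
0.08 [291.9 145.8]
0.125 [291.7 146.8]
0.17 [291.4 147.7]
level [300.5 136.3] [300.  130.4]
scene [(array([320.1, 257.7]), array([5, 5, 9], dtype=int32)), (array([325.3, 263.8]), array([ 5,  6, 10], dtype=int32))]
0 [329.8 252.6]
0.08 [330.  255.9]
0.125 [330.2 257.8]
0.17 [330.6 259.7]
level [319.8 256.2] [319.8 246.8]
wing w2 ends (bottom picture): left, right for phi
100 [171. 143.] [234. 133.]
105 [173. 145.] [233. 130.]
110 [174. 147.] [232. 128.]
115 [177. 149.] [230. 125.]
120 [179. 151.] [228. 123.]
disc [209.97418926 120.10858014] state q6 [-2.97975535e+01  1.68914223e+01  2.40122724e+00  7.54812689e+01
 -2.11080254e-02  1.57105672e+02]
((205.235107421875, 116.31269836425781), (57.5821418762207, 70.78826904296875), 78.92979431152344) 1769
```

```bash
python3 - <<'E'
from h import *
for n,P in(("top",[(294,138),(299.7,139.8)]),("scene",[(325.3,263.8),(320.1,257.7)])):pass
ct=robot.calibration("top");cs=robot.calibration("scene")
for a,b in(((294,138),(325.3,263.8)),((299.7,139.8),(320.1,257.7))):
    p,e=tri(ct,a,cs,b);print("tri",p,e,"stand",Rs.T@(p-O))
i=cv2.imread("pics/w2.png")
c=dict(np.load("w2.npz"))
x0,y0,x1,y1=165,85,250,160
b=i[y0:y1,x0:x1].astype(int);m=(b[...,2]-b[...,0]>25).astype(np.uint8)
n,l,st,ce=cv2.connectedComponentsWithStats(m)
q=1+np.argmax(st[1:,4]);r=cv2.minAreaRect(np.argwhere(l==q)[:,::-1].astype(np.float32));print(st[q],ce[q]+[x0,y0],cv2.boxPoints(r)+[x0,y0])
m=(b.max(2)<45).astype(np.uint8);n,l,st,ce=cv2.connectedComponentsWithStats(m)
for q in range(1,n):
    if st[q,4]>40:print("dark",st[q],ce[q]+[x0,y0])
print(proj(c,K(0,0,0,.008)),[proj(c,K(.033,a,0,.008)).round() for a in np.arange(4)*np.pi/2])
cv2.imwrite("pics/c3.png",cv2.resize(i[80:170,150:260],None,fx=6,fy=6,interpolation=cv2.INTER_CUBIC))
E
```

```text
tri [ 0.76092077 -0.04006552  0.0737221 ] 0.0001377466336042852 stand [0.14094084 0.08421484 0.0737221 ]
tri [ 0.75307773 -0.05819221  0.08477884] 0.003231733842221544 stand [0.13529925 0.06528702 0.08477884]
[  10   20   64   45 1447] [206.99308915 127.64132688] [[169.76288319 131.21649933]
 [233.04123688 103.09278679]
 [242.89690399 125.26804352]
 [179.61855316 153.39175415]]
dark [  13    1   67   59 1814] [208.93550165 109.35446527]
[209.97418926 120.10858014] [array([200.,  89.]), array([177., 120.]), array([218., 147.]), array([243., 120.])]
```

View pics/c3.png

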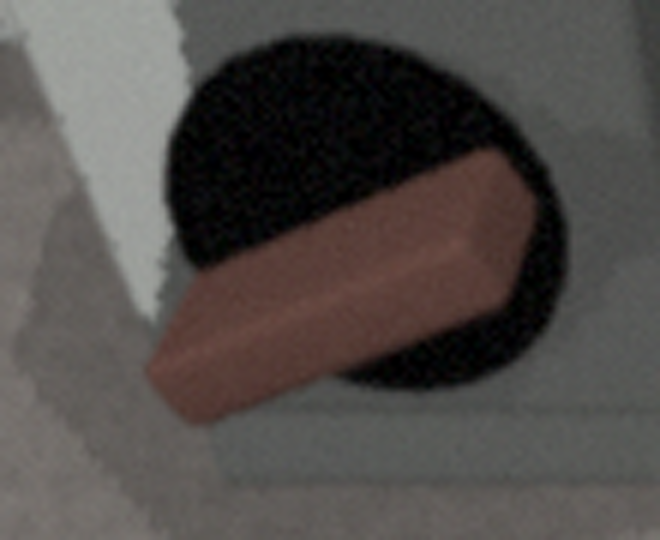

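```bash
cat >> h.py <<'E'
def push(phi,gap=0,r=.022):
    w=Rs@(np.cos(phi)*e1+np.sin(phi)*e2);n=np.array([w[1],-w[0],0]);n/=np.linalg.norm(n)
    p=K(r,phi,.007,.038)-(.011+gap)*n
    xs=(Rs.T@(p-O))[0];p[2]=.0689+.577*(xs+.02)+.003
    return p,np.arctan2(n[1],n[0])
E
python3 - <<'E'
from h import *
s=robot.state();R=np.array(s["orientation"]);print(s["tool_pos"],np.arctan2(R[1,0],R[0,0]))
for f,g in((113,.03),(113,.012),(113,0)):print(f,g,*push(np.radians(f),g))
pp=None
for f in range(113,0,-8):
    p,a=push(np.radians(f));print(f,p.round(4),round(a,3),"" if pp is None else np.r_[(p-pp)/.12,(a-pa)/.1].round(3));pp,pa=p,a
E
```

```text
[ 0.52675409 -0.20958393  0.2399991 ] -0.12048402924149713
113 0.03 [ 0.54138804 -0.09530571  0.0427575 ] 0.23359014230748265
113 0.012 [ 0.55889919 -0.09113922  0.05250571] 0.23359014230748265
113 0 [ 0.57057329 -0.08836156  0.05900452] 0.23359014230748265
113 [ 0.5706 -0.0884  0.059 ] 0.234 
105 [ 0.5728 -0.0854  0.0601] 0.109 [ 0.018  0.025  0.009 -1.243]
97 [ 0.5753 -0.0828  0.0614] -0.013 [ 0.021  0.022  0.011 -1.221]
89 [ 0.5782 -0.0806  0.0628] -0.134 [ 0.024  0.018  0.012 -1.211]
81 [ 0.5812 -0.079   0.0645] -0.255 [ 0.025  0.014  0.014 -1.212]
73 [ 0.5844 -0.0777  0.0662] -0.378 [ 0.027  0.01   0.015 -1.225]
65 [ 0.5877 -0.077   0.0681] -0.502 [ 0.028  0.006  0.015 -1.25 ]
57 [ 0.5911 -0.0768  0.07  ] -0.631 [ 0.028  0.002  0.016 -1.285]
49 [ 0.5946 -0.077   0.072 ] -0.764 [ 0.029 -0.002  0.016 -1.33 ]
41 [ 0.598  -0.0778  0.074 ] -0.902 [ 0.028 -0.006  0.017 -1.382]
33 [ 0.6013 -0.079   0.076 ] -1.046 [ 0.028 -0.01   0.017 -1.439]
25 [ 0.6046 -0.0807  0.078 ] -1.196 [ 0.027 -0.014  0.016 -1.495]
17 [ 0.6076 -0.0829  0.0799] -1.35 [ 0.025 -0.018  0.016 -1.546]
9 [ 0.6104 -0.0856  0.0816] -1.509 [ 0.023 -0.022  0.015 -1.585]
1 [ 0.6129 -0.0887  0.0833] -1.669 [ 0.021 -0.026  0.014 -1.607]
```

Call:
move_arm([
  [0,0.1,0,1],
  [0,0.1,0,1],
  [0,0.1,0,1],
  [0,0.1,0,1],
  [0,0.1,0,1],
  [0,0.1,0,1],
  [0,0.1,0,1],
  [0,0.1,0,1],
  [0,0.1,0,1],
  [0,0.05,0,1],
], gripper=0, force=40)

```text
time_s: 9.3
tool_pos: [0.5267, -0.0951, 0.2397]
orientation: [[0.635, 0.773, -0.0], [0.773, -0.635, 0.0], [-0.0, -0.0, -1.0]]
force: [0.3, -0.2, 0.3]
width: -0.0003
gripper_force: 0.0
```

Call:
move_arm([
  [0,0,0,1],
  [0,0,0,1],
  [0,0,0,1],
  [0,0,0,1],
  [0,0,0,1],
  [0,0,0,1],
  [0,0,0,1],
  [0,0,0,1],
  [0,0,0,1],
  [0,0,0,1],
])

```text
time_s: 10.3
tool_pos: [0.5268, -0.096, 0.2396]
orientation: [[-0.307, 0.952, -0.0], [0.952, 0.307, -0.0], [-0.0, -0.0, -1.0]]
force: [0.4, 0.1, 0.1]
width: 0.0001
gripper_force: 0.0
```

Call:
move_arm([
  [0,0,0,1],
  [0,0,0,1],
  [0,0,0,1],
  [0,0,0,1],
  [0,0,0,1],
  [0,0,0,1],
  [0,0,0,1],
  [0,0,0,1],
  [0,0,0,1],
  [0,0,0,1],
])

```text
time_s: 11.3
tool_pos: [0.5268, -0.096, 0.2396]
orientation: [[-0.967, 0.256, -0.0], [0.256, 0.967, 0.0], [0.0, -0.0, -1.0]]
force: [0.4, -0.0, -0.4]
width: 0.0
gripper_force: 0.0
```

Call:
move_arm([
  [0,0,0,1],
  [0,0,0,1],
  [0,0,0,1],
  [0,0,0,1],
  [0,0,0,1],
  [0,0,0,0],
  [0,0,0,0],
])

```text
time_s: 12.0
tool_pos: [0.5268, -0.0955, 0.2397]
orientation: [[-0.972, -0.233, -0.0], [-0.233, 0.972, 0.0], [0.0, 0.0, -1.0]]
force: [0.6, 0.3, -0.5]
width: 0.0
gripper_force: 0.0
```

Call:
move_arm([
  [0,0,-0.37,0],
  [0,0,-0.37,0],
  [0,0,-0.37,0],
  [0,0,-0.37,0],
  [0.1,0.02,0,0],
  [0.1,0.02,0,0],
  [0.06,0.015,0,0],
  [0.04,0,0,0],
  [0,0,0,0],
  [0,0,0,0],
])

```text
time_s: 13.0
tool_pos: [0.5637, -0.088, 0.0633]
orientation: [[-0.972, -0.237, 0.002], [-0.237, 0.972, -0.0], [-0.002, -0.001, -1.0]]
force: [-1.6, 0.4, 0.3]
width: 0.0001
gripper_force: 0.0
```

Call:
move_arm([
  [0.02,0.005,0,0],
  [0.02,0.005,0,0],
  [0,0,0,0],
])

```text
time_s: 13.3
tool_pos: [0.5679, -0.0867, 0.0622]
orientation: [[-0.972, -0.237, 0.0], [-0.237, 0.972, 0.0], [-0.0, -0.0, -1.0]]
force: [-0.2, 0.5, -0.2]
width: -0.0002
gripper_force: 0.0
```

Call:
move_arm([
  [0.02,0.003,0,0],
  [0.009,0.008,0.004,-0.62],
  [0.009,0.008,0.004,-0.62],
  [0.011,0.011,0.005,-0.61],
  [0.011,0.011,0.005,-0.61],
  [0.012,0.009,0.006,-0.61],
  [0.012,0.009,0.006,-0.61],
  [0.012,0.007,0.007,-0.61],
  [0.012,0.007,0.007,-0.61],
  [0,0,0,0],
])

```text
time_s: 14.3
tool_pos: [0.5771, -0.0771, 0.0666]
orientation: [[-0.968, 0.249, -0.007], [0.249, 0.968, 0.001], [0.007, -0.0, -1.0]]
force: [-7.5, 0.8, 4.6]
width: 0.0002
gripper_force: 4.2
```

Call:
move_arm([
  [0.014,0.003,0.007,-0.61],
  [0.014,0.003,0.007,-0.61],
  [0.015,0.002,0.007,-0.62],
  [0.015,0.002,0.007,-0.62],
  [0.015,0,0.008,-0.64],
  [0.015,0,0.008,-0.64],
  [0.015,-0.002,0.008,-0.66],
  [0.015,-0.002,0.008,-0.66],
  [0,0,0,0],
])

```text
time_s: 15.2
tool_pos: [0.5921, -0.0748, 0.074]
orientation: [[-0.727, 0.687, -0.005], [0.687, 0.727, 0.004], [0.007, -0.0, -1.0]]
force: [-7.0, 5.5, 4.7]
width: -0.0
gripper_force: 3.9
```

```bash
python3 - <<'E'
from h import *
s=robot.state();print(s["tool_pos"],s["force"],s["q"][5])
c,i=snap("wrist","w3");cs,sc=snap("scene","s3");ct,t=snap("top","t3")
print(red(sc,(312,235,340,275)),red(t,(285,110,315,150)))
for th in(0,.03,.06,.09,.12):
    p=W([.141,.305-.22*np.cos(th),.1-.22*np.sin(th)]);print(th,proj(cs,p).round(1),proj(ct,p).round(1))
m=np.zeros((560,640,3),np.uint8);m[:400]=i;m[400:,:320]=cv2.resize(sc[240:280,290:370],(320,160),interpolation=cv2.INTER_CUBIC);m[400:,320:]=cv2.resize(t[120:160,260:340],(320,160),interpolation=cv2.INTER_CUBIC)
cv2.imwrite("pics/m3.png",m[:,:,::-1])
E
```

```text
[ 0.59212009 -0.07476744  0.07403097] [-6.98041878  5.48585017  4.7403242 ] 28.37933047711362
[(array([320.3, 257.5]), array([ 7,  7, 16], dtype=int32)), (array([324.4, 260.8]), array([ 6,  7, 18], dtype=int32))] []
0 [325.6 259.2] [293.4 135. ]
0.03 [325.6 260.4] [293.4 135.7]
0.06 [325.7 261.7] [293.4 136.4]
0.09 [325.8 262.9] [293.3 137.2]
0.12 [326.  264.2] [293.2 137.9]
```

View pics/m3.png

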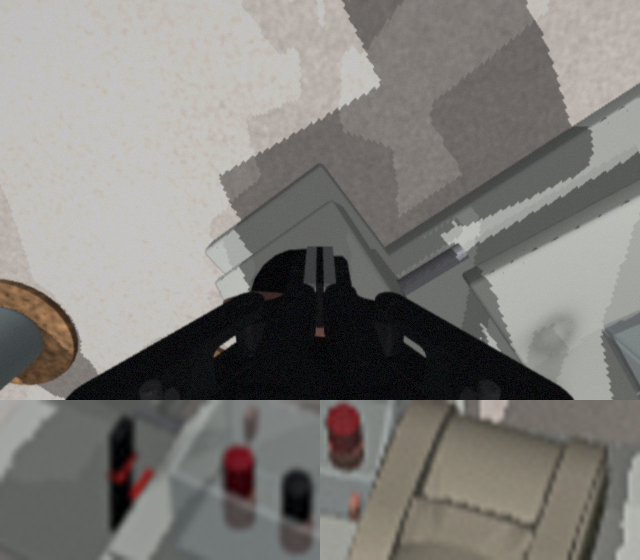

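Call:
move_arm([
  [-0.06,0.06,0,0],
  [-0.06,0.06,0.05,0],
  [0,0,0.35,0],
  [0,0,0.4,0],
  [0,0,0.4,0],
  [0,0,0.4,0],
  [0,0,0,0],
  [0,0,0,0],
  [0,0,0,0],
])

```text
time_s: 16.25
tool_pos: [0.5797, -0.0626, 0.2657]
orientation: [[-0.727, 0.687, -0.001], [0.687, 0.727, 0.0], [0.001, -0.001, -1.0]]
force: [-0.5, 0.5, -0.7]
width: 0.0002
gripper_force: 0.0
```

```bash
cat > look.py <<'E'
from h import *
import sys,pickle
n=sys.argv[1]
c,i=snap("wrist","v"+n);s=robot.state();print(s["time_s"],s["tool_pos"],c["fx"])
a=proj(c,W([.141,.085,.1]));b=proj(c,W([.14,.065,.1]));print("pred edge",a,"level",b)
x,y=((a+b)/2).astype(int);bx=(max(0,x-45),max(0,y-45),min(640,x+45),min(400,y+45))
print(red(i,bx,120));pickle.dump((c,bx),open(f"v{n}.pkl","wb"))
E
python3 look.py a
```

```text
16.3 [ 0.57945085 -0.06252502  0.26502324] 298.1856456621375
pred edge [439.05056993 278.94392767] level [423.88791258 287.0869785 ]
[(array([432.5, 272.6]), array([14, 18, 84], dtype=int32)), (array([424. , 282.3]), array([20, 17, 50], dtype=int32))]
```

Call:
move_arm([
  [0.25,0,0,0],
  [0.35,0,0,0],
  [0.35,0,0,0],
  [0.25,0,0,0],
  [0,0,0,0],
  [0,0,0,0],
  [0,0,0,0],
])

```text
time_s: 17.0
tool_pos: [0.7233, -0.0627, 0.2659]
orientation: [[-0.727, 0.687, -0.002], [0.687, 0.727, 0.0], [0.002, -0.001, -1.0]]
force: [-0.2, -0.2, 0.6]
width: -0.0003
gripper_force: 0.0
```

```bash
python3 look.py b; python3 - <<'E'
from h import *
import pickle
L=[]
for n in "ab":
    c,b=pickle.load(open(f"v{n}.pkl","rb"));i=cv2.imread(f"pics/v{n}.png");x0,y0,x1,y1=b;L.append(cv2.resize(i[y0:y1,x0:x1],(400,400),interpolation=cv2.INTER_CUBIC))
cv2.imwrite("pics/ab.png",np.hstack(L))
E
```

```text
17.05 [ 0.72325337 -0.06276789  0.26686167] 298.1856456621375
pred edge [359.1601361  193.75974681] level [343.35475846 203.61538065]
[(array([355.5, 190.6]), array([ 17,  20, 119], dtype=int32)), (array([344.8, 198.8]), array([22, 20, 73], dtype=int32))]
```

View pics/ab.png

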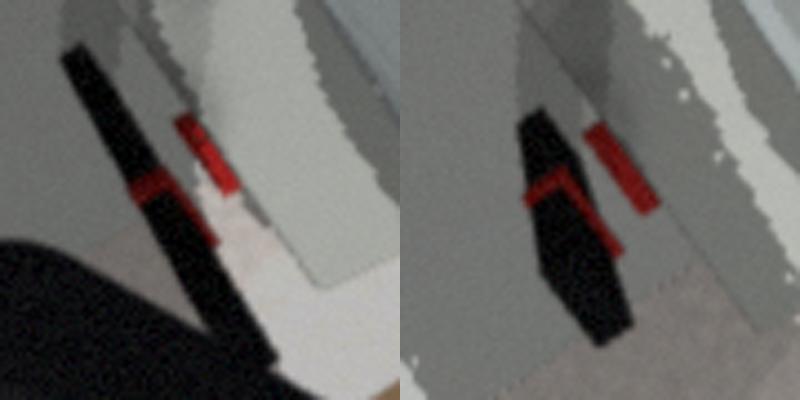

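```bash
python3 - <<'E'
from h import *
import pickle
(ca,ba),(cb,bb)=[pickle.load(open(f"v{n}.pkl","rb")) for n in "ab"]
f=lambda b,p:(b[0]+p[0]*(b[2]-b[0])/400-.5,b[1]+p[1]*(b[3]-b[1])/400-.5)
print(ba,bb)
for n,a,b in(("e far",(186,121),(195,133)),("e near",(230,188),(249,207)),("l left",(133,190),(127,200)),("l apex",(168,177),(163,178)),("l right",(212,243),(219,252))):
    p,e=tri(ca,f(ba,a),cb,f(bb,b));print(n,(Rs.T@(p-O)).round(4),e.round(4))
p,e=tri(ca,(432.5,272.6),cb,(355.5,190.6));print("edge cen",(Rs.T@(p-O)).round(4),e)
# post top corner
p,e=tri(ca,f(ba,(85,45)),cb,f(bb,(143,110)));print("post top",(Rs.T@(p-O)).round(4),e)
E
```

```text
(np.int64(386), np.int64(238), np.int64(476), np.int64(328)) (np.int64(306), np.int64(153), np.int64(396), np.int64(243))
e far [0.1292 0.0829 0.0818] 0.0008
e near [0.1526 0.0826 0.0848] 0.0002
l left [0.1296 0.0608 0.0951] 0.001
l apex [0.1296 0.071  0.0979] 0.0002
l right [0.1528 0.0708 0.0998] 0.0009
edge cen [0.1403 0.0828 0.0847] 2.9718757980201333e-05
post top [0.131  0.0699 0.0166] 0.0005205060577428295
```

Call:
move_arm([
  [-0.25,0,0,0],
  [-0.35,0,0,0],
  [-0.35,0,0,0],
  [-0.25,0,0,0],
  [0,0,-0.3,0],
  [0,0,-0.4,0],
  [0,0,-0.4,0],
  [0,0,-0.4,0],
  [0,0,-0.1,0],
  [0,0,0,0],
])

```text
time_s: 18.05
tool_pos: [0.5782, -0.0624, 0.0739]
orientation: [[-0.727, 0.687, -0.003], [0.687, 0.727, 0.001], [0.003, -0.002, -1.0]]
force: [0.8, 0.2, 0.7]
width: 0.0
gripper_force: 0.0
```

Call:
move_arm([
  [0.04,-0.04,0,0],
  [0.04,-0.04,0,0],
  [0.04,-0.04,0,0],
  [0.014,-0.003,0.008,-0.69],
  [0.014,-0.003,0.008,-0.69],
  [0.014,-0.005,0.008,-0.72],
  [0.014,-0.005,0.008,-0.72],
  [0.013,-0.007,0.008,-0.75],
  [0.013,-0.007,0.008,-0.75],
  [0,0,0,0],
])

```text
time_s: 19.05
tool_pos: [0.6054, -0.0799, 0.0821]
orientation: [[-0.372, 0.928, 0.001], [0.928, 0.372, 0.002], [0.001, 0.002, -1.0]]
force: [-3.2, 5.4, 1.5]
width: 0.0001
gripper_force: 2.7
```

Call:
move_arm([
  [0.013,-0.009,0.008,-0.77],
  [0.013,-0.009,0.008,-0.77],
  [0.012,-0.011,0.007,-0.79],
  [0.012,-0.011,0.007,-0.79],
  [0,0,0,0],
  [0,0,0,0],
])

```text
time_s: 19.65
tool_pos: [0.6112, -0.0852, 0.0849]
orientation: [[-0.072, 0.997, 0.001], [0.997, 0.072, 0.001], [0.001, 0.001, -1.0]]
force: [-1.9, 5.3, -0.3]
width: -0.0
gripper_force: 2.5
```

Call:
move_arm([
  [-0.01,0.08,0.02,0],
  [0,0,0.2,0],
  [0,0,0.4,0],
  [0,0,0.4,0],
  [0,0,0.4,0],
  [0,-0.05,0.1,0],
  [0,-0.1,0,0],
  [0,0,0,0],
  [0,0,0,0],
  [0,0,0,0],
])

```text
time_s: 20.65
tool_pos: [0.6087, -0.0939, 0.2645]
orientation: [[-0.07, 0.998, -0.003], [0.998, 0.07, 0.001], [0.001, -0.003, -1.0]]
force: [0.3, 0.4, 0.3]
width: 0.0001
gripper_force: 0.0
```

```bash
python3 look.py c
```

```text
20.7 [ 0.60880117 -0.09379615  0.26470044] 298.1856456621375
pred edge [472.87281816 142.24655612] level [465.27063019 161.41616363]
[(array([469.8, 144.4]), array([ 27,  10, 154], dtype=int32)), (array([465.8, 157. ]), array([28, 12, 81], dtype=int32))]
```

Call:
move_arm([
  [0.25,0,0,0],
  [0.35,0,0,0],
  [0.35,0,0,0],
  [0.25,0,0,0],
  [0,0,0,0],
  [0,0,0,0],
  [0,0,0,0],
])

```text
time_s: 21.4
tool_pos: [0.7525, -0.0938, 0.2664]
orientation: [[-0.07, 0.998, -0.001], [0.998, 0.07, 0.0], [0.0, -0.001, -1.0]]
force: [-0.1, 0.2, 0.3]
width: 0.0002
gripper_force: 0.0
```

```bash
python3 look.py d; python3 - <<'E'
from h import *
import pickle
L=[]
for n in "cd":
    c,b=pickle.load(open(f"v{n}.pkl","rb"));i=cv2.imread(f"pics/v{n}.png");x0,y0,x1,y1=b;L.append(cv2.resize(i[y0:y1,x0:x1],(400,400),interpolation=cv2.INTER_CUBIC));print(b)
cv2.imwrite("pics/cd.png",np.hstack(L))
E
```

```text
21.45 [ 0.75239863 -0.09384724  0.26736817] 298.1856456621375
pred edge [330.3748913  131.88098064] level [325.54634714 151.30496216]
[(array([329.2, 134.2]), array([ 25,  10, 146], dtype=int32)), (array([325.6, 146.1]), array([26, 12, 72], dtype=int32))]
(np.int64(424), np.int64(106), np.int64(514), np.int64(196))
(np.int64(282), np.int64(96), np.int64(372), np.int64(186))
```

View pics/cd.png

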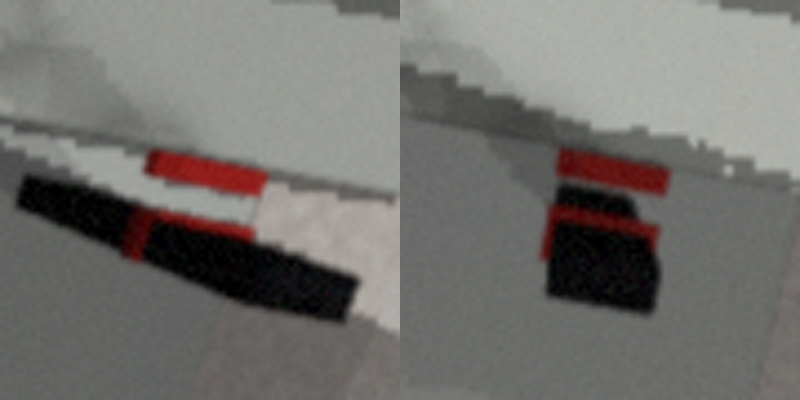

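```bash
cat > t2.py <<'E'
from h import *
import pickle
def run(A,B,L):
    (ca,ba),(cb,bb)=[pickle.load(open(f"v{n}.pkl","rb")) for n in (A,B)]
    f=lambda b,p:(b[0]+p[0]*(b[2]-b[0])/400-.5,b[1]+p[1]*(b[3]-b[1])/400-.5)
    for n,a,b in L:
        p,e=tri(ca,f(ba,a),cb,f(bb,b));print(n,(Rs.T@(p-O)).round(4),e.round(4))
    return ca,cb
E
python3 - <<'E'
from t2 import *
ca,cb=run("c","d",[("e l",(152,161),(160,160)),("e r",(264,185),(267,181)),("l l",(147,213),(155,213)),("l r",(255,233),(258,232))])
p,e=tri(ca,(469.8,144.4),cb,(329.2,134.2));print("edge cen",(Rs.T@(p-O)).round(4),e)
print(len(ca))
# single-view pixel sensitivity
for c in(ca,cb):print([proj(c,W([.14,.083,z])).round(2) for z in(.09,.1)])
E
```

```text
e l [0.1282 0.0825 0.0948] 0.0
e r [0.1531 0.0825 0.0991] 0.0006
l l [0.1293 0.071  0.0985] 0.0002
l r [0.1531 0.0716 0.1024] 0.0
edge cen [0.1405 0.0823 0.0965] 2.347660330226161e-05
6
[array([466.63, 142.87]), array([471.25, 144.03])]
[array([328.72, 132.84]), array([329.01, 133.69])]
```

Call:
move_arm([
  [-0.25,0,0,0],
  [-0.35,0,0,0],
  [-0.35,0,0,0],
  [-0.25,0.15,0,0],
  [0,0,-0.3,0],
  [0,0,-0.4,0],
  [0,0,-0.4,0],
  [0,0,-0.3,0],
  [0,0,-0.1,0],
  [0,0,0,0],
])

```text
time_s: 22.45
tool_pos: [0.6075, -0.0757, 0.0861]
orientation: [[-0.07, 0.998, -0.002], [0.998, 0.07, 0.001], [0.001, -0.002, -1.0]]
force: [-0.1, -0.3, -0.1]
width: -0.0
gripper_force: 0.0
```

Call:
move_arm([
  [0.01,-0.04,-0.02,0],
  [0,-0.04,0,0],
  [0.008,-0.01,0.005,-0.6],
  [0.008,-0.01,0.005,-0.6],
  [0.008,-0.01,0.005,-0.6],
  [0.007,-0.01,0.005,-0.6],
  [0,0,0,0],
  [0,0,0,0],
])

```text
time_s: 23.25
tool_pos: [0.6158, -0.0896, 0.0878]
orientation: [[0.168, 0.986, 0.003], [0.986, -0.168, 0.002], [0.003, 0.003, -1.0]]
force: [1.3, 4.7, -1.4]
width: -0.0
gripper_force: 2.6
```

Call:
move_arm([
  [0.01,0.08,0.02,0],
  [0,0,0.2,0],
  [0,0,0.4,0],
  [0,0,0.4,0],
  [0,0,0.35,0],
  [-0.1,-0.1,0.1,0],
  [-0.3,-0.05,0,0],
  [0,0,0,0],
  [0,0,0,0],
  [0,0,0,0],
])

```text
time_s: 24.25
tool_pos: [0.5681, -0.0991, 0.2631]
orientation: [[0.169, 0.986, 0.001], [0.986, -0.169, -0.001], [-0.0, 0.001, -1.0]]
force: [-0.3, -0.2, 0.1]
width: 0.0
gripper_force: 0.0
```

```bash
python3 look.py e
```

```text
24.3 [ 0.56826169 -0.09901662  0.26287809] 298.1856456621375
pred edge [505.63566583  91.82691993] level [501.70674393 113.66022532]
[(array([504.2,  95. ]), array([ 31,   7, 190], dtype=int32)), (array([497.9, 110.1]), array([ 31,  14, 129], dtype=int32))]
```

Call:
move_arm([
  [0.3,0,0,0],
  [0.4,0,0,0],
  [0.4,0,0,0],
  [0.4,0,0,0],
  [0.2,0,0,0],
  [0,0,0,0],
  [0,0,0,0],
  [0,0,0,0],
])

```text
time_s: 25.1
tool_pos: [0.768, -0.0988, 0.2633]
orientation: [[0.169, 0.986, -0.0], [0.986, -0.169, -0.0], [-0.0, -0.0, -1.0]]
force: [-0.7, -0.2, -0.2]
width: -0.0001
gripper_force: 0.0
```

```bash
python3 look.py f; python3 - <<'E'
from h import *
import pickle
L=[]
for n in "ef":
    c,b=pickle.load(open(f"v{n}.pkl","rb"));i=cv2.imread(f"pics/v{n}.png");x0,y0,x1,y1=b;L.append(cv2.resize(i[y0:y1,x0:x1],(400,400),interpolation=cv2.INTER_CUBIC));print(b)
cv2.imwrite("pics/ef.png",np.hstack(L))
E
```

```text
25.15 [ 0.76782764 -0.09887362  0.26425313] 298.1856456621375
pred edge [300.73908157 128.60736293] level [301.14824186 148.91665396]
[(array([300.7, 131.4]), array([ 26,   8, 157], dtype=int32)), (array([303.6, 143.8]), array([26, 12, 79], dtype=int32))]
(np.int64(458), np.int64(57), np.int64(548), np.int64(147))
(np.int64(255), np.int64(93), np.int64(345), np.int64(183))
```

View pics/ef.png

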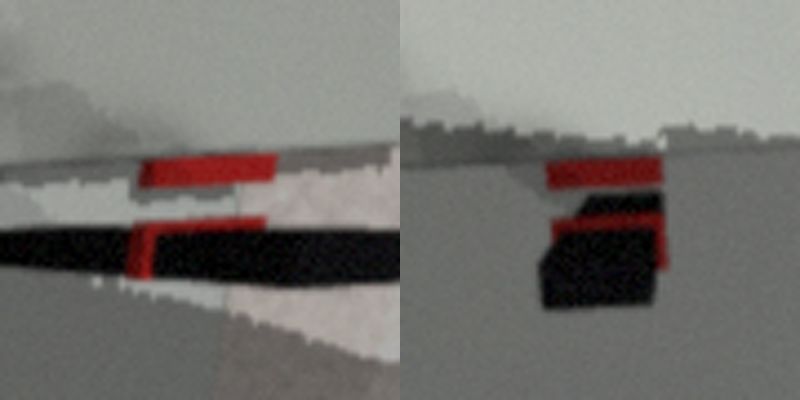

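```bash
python3 - <<'E'
from t2 import *
ca,cb=run("e","f",[("strip top l",(155,172),(147,174)),("strip top r",(277,168),(262,170)),("band top r",(267,217),(262,214)),("band top l",(155,222),(153,222)),])
p,e=tri(ca,(504.2,95),cb,(300.7,131.4));print("edge cen",(Rs.T@(p-O)).round(4),e)
for c in(ca,cb):
  print([ (proj(c,W(q))).round(2) for q in([.129,.07,.1],[.129,.07,.11],[.139,.07,.1],[.129,.0825,.1],[.129,.0825,.11])])
ct=robot.calibration("scene");i=np.array(robot.read_camera("scene"));print(red(i,(312,235,340,275)))
E
```

```text
strip top l [0.1279 0.0827 0.1015] 0.0003
strip top r [0.1536 0.0822 0.1021] 0.0004
band top r [0.153  0.0724 0.1019] 0.0007
band top l [0.1285 0.0724 0.1028] 0.0001
edge cen [0.1407 0.0822 0.0989] 2.4709159425059444e-05
[array([491.02, 108.92]), array([496.85, 109.02]), array([501.38, 108.36]), array([492.67,  95.29]), array([498.63,  94.93])]
[array([289.92, 144.5 ]), array([288.96, 145.76]), array([299.81, 143.98]), array([288.9 , 131.82]), array([287.89, 132.68])]
[(array([324.9, 257.9]), array([ 5,  7, 14], dtype=int32)), (array([318.5, 258.8]), array([4, 2, 4], dtype=int32))]
```

```bash
python3 - <<'E'
from t2 import *
D={n:(pickle.load(open(f"v{n}.pkl","rb"))[0],cv2.imread(f"pics/v{n}.png",0)) for n in "ef"}
def feats(n,P,w=12):
    c,g=D[n];u,v=proj(c,W(P));x,y=int(u),int(v)
    if not(0<x<640 and 0<y<400):return []
    m=np.zeros_like(g);m[max(0,y-w):y+w,max(0,x-w):x+w]=255
    k=cv2.goodFeaturesToTrack(cv2.GaussianBlur(g,(0,0),1),8,.1,3,mask=m)
    if k is None:return []
    return cv2.cornerSubPix(g,k,(4,4),(-1,-1),(3,30,.01)).reshape(-1,2)
for P in([.03,.085,.1],[.2,.085,.1],[.03,.305,.1],[.2,.305,.1]):
    A=feats("e",P);B=feats("f",P);print(P,proj(D["e"][0],W(P)).round(),len(A),len(B))
    for a in A:
        for b in B:
            p,e=tri(D["e"][0],a,D["f"][0],b);q=Rs.T@(p-O)
            if e<.002 and np.abs(q-P).max()<.02:print("  ",a.round(1),b.round(1),q.round(4),e.round(4))
# red profiles in e: band left face rows & strip rows
i=cv2.imread("pics/ve.png").astype(int)
for r in(93,94,95,96,97,108,112,114,116,118):print(r,i[r,484:524,2]-i[r,484:524,1])
E
```

```text
[0.03, 0.085, 0.1] [389.  98.] 8 1
   [400.7  96.5] [191.6 133.6] [0.0374 0.0862 0.113 ] 0.0008
   [392.  95.] [191.6 133.6] [0.0323 0.0868 0.1012] 0.0019
[0.2, 0.085, 0.1] [568.  88.] 1 3
   [566.2  87.6] [359.5 123.4] [0.1997 0.0863 0.0979] 0.001
[0.03, 0.305, 0.1] [ 396. -219.] 0 0
[0.2, 0.305, 0.1] [ 631. -235.] 0 0
93 [ -2  -2  -2  -3  -3  12  34  42  53  75  79  87  90  90 101 105 110 109
 111 112 109 110 111 109 113 113 112 113 113 114 115 111 112 113 113  92
  40   8   5   5]
94 [ -2  -3  -3  -1   2  17  51  71  74 100 103 107 103 108 107 108 110 112
 113 114 113 112 113 113 115 113 112 113 112 110 118 119 113 112 116  87
  33   8   6   5]
95 [ -2  -2  -1  -3   4  24  54  71  80 101 104 106 102 101 104 107 109 113
 116 115 117 115 112 120 111 113 120 119 110 113 111 117 115 112 113  86
  29   5   6   6]
96 [ -2  -3  -1  -1   2  36  62  63  84 106 105 103 102 102 103 104 108 111
 113 113 111 115 111 115 115 116 113 117 113 116 115 113 110 113 108  72
  16   8   6   6]
97 [ -5  -2   0  -1   6  42  56  61  83  99 108 102  97 100 102  98 105 104
 111 114 110 111 106 109 106 108 100  94  93  93  91  85  85  85  77  49
  10   5   7   7]
108 [ -1   0   3  17  49  58  67  95 101  93  87  89  87  79  80  78  76  74
  81  68  71  75  70  77  73  62  68  59  58  58  62  59  56  38   7   4
   5   4   4   5]
112 [ 1  5 19 47 59 52 80 92 70 22  1  4  1  2  5  2 -1  0  2  0 -1  2  0  1
  2 -2 -1  6 -2  1  4  0  1 -2  4 -3  0  7 -4  4]
114 [-1  0 30 55 66 73 90 91 50 12 -2 -2 -1 -2  0  0  0  1 -2  2  1 -5 -2 -1
  3  7  3  3  2  3  7 -4 -1  1 -1 -1  0  4 -1  7]
116 [ 0  9 26 67 62 82 95 91 47  6  5  0  3  4  1  0 -2 -8 -3  2 -1 -2 -1  2
  3 -2  1  1 -2 -4  4 -2  4 -4  3 -5  0  0 -2  4]
118 [  0   4  30  57  66  82 108  98  31   8   5  -3  -4  -3  -2  -2   3  -1
   4   4   4   1  -1  -1  -2   1  -1   1   2   0   6   6  -1  -5   1   0
   0   1   0   4]
```

```bash
python3 - <<'E'
from t2 import *
c=robot.calibration("scene")
for P in([.151,.065,.1],[.14,.07,.1],[.151,.07,.1],[.14,.082,.1],[.14,.082,.103],[.14,.082,.095]):print(P,proj(c,W(P)).round(2))
for f in("scene0","s3"):
    i=cv2.imread(f"pics/{f}.png").astype(int);print(f);
    print((i[250:270,314:332,2]-i[250:270,314:332,1]))
i=np.array(robot.read_camera("scene")).astype(int);print(i[250:268,314:332,0]-i[250:268,314:332,1])
E
```

```text
[0.151, 0.065, 0.1] [317.97 258.98]
[0.14, 0.07, 0.1] [321.29 256.87]
[0.151, 0.07, 0.1] [319.47 259.69]
[0.14, 0.082, 0.1] [324.89 258.56]
[0.14, 0.082, 0.103] [324.9  258.01]
[0.14, 0.082, 0.095] [324.88 259.46]
scene0
[[-3 -3 -3 -2 -2 -1  0  0 -1 -2 -2 -2 -2 -2 -3 -3 -3 -3]
 [-3 -3 -3 -2 -2  0 -1  0 -1 -1 -2 -2 -3 -3 -3 -3 -3 -2]
 [-3 -3 -2 -2  0  1 -1  0  4  4  1 -2 -3 -2 -3 -3 -3 -2]
 [-3 -2 -3 -2  0  0  0  2 18 19  6  0 -3 -3 -2 -3 -3 -3]
 [-3 -2 -3 -2 -2  0 -4 15 36 25  5 -2 -3 -2 -3 -3 -3 -3]
 [-3 -3 -3 -3 -2 -2  5 37 41 14 -1 -3 -3 -3 -2 -3 -2 -2]
 [-3 -4 -3 -3 -2  0 25 53 35  5 -3 -4 -3 -3 -3 -3 -2 -3]
 [-3 -3  0  4 10 24 46 60 20 -3 -4 -3 -3 -4 -3 -2 -3 -6]
 [-4 -2  5 18 37 54 65 57  5 -5 -4 -3 -3 -3 -4 -3 -4 -6]
 [-4 -2  3 14 41 67 70 45 -3 -5 -4 -3  1  3 -2 -4 -5 -7]
 [-3 -3 -3 -2 20 50 50 24 -5 -5 -4 -1 17 24 11  0 -5 -6]
 [-3 -4 -4 -4 -1 15 13  2 -5 -5 -4  5 41 62 30  3 -4 -6]
 [-3 -3 -3 -4 -2  0 -2 -2 -3 -5  0 23 68 67 17 -1 -4 -5]
 [-3 -3 -3 -2  0 -1 -1  0 -2 -1 15 53 79 32  0 -4 -5 -5]
 [-3 -3 -3 -3  0 -1  0  0  3 15 50 81 52  5 -4 -5 -3 -4]
 [-3 -3 -4 -3 -2  1 -2  
[... 1732 characters left out ...]
39 13  0 -3 -2]
 [-2 -3 -3 -1  1 -1 10 36 26  9 10 33 53 36  6 -3 -3 -4]
 [-3 -3  3 14 19 16 29 39 18  7 30 56 48 12 -3 -3 -3 -2]
 [-2 -1 11 32 44 42 46 43 15 17 50 60 22 -1 -4 -4 -3 -2]
 [-3 -2  8 27 50 57 53 34 25 49 64 35  2 -4 -3 -3 -3 -3]
 [-3 -3 -3  3 30 46 39 24 43 64 51  9 -5 -4 -3 -3 -3 -4]
 [-3 -3 -4 -5  2 20  9 14 38 46 25 -2 -5 -4 -3 -3 -3 -4]
 [-3 -3 -2 -2 -3 -2 -3  5 17 17  6 -3 -4 -4 -3 -2 -3 -4]
 [-3 -3 -2 -1 -1  0  0  0  0 -1 -3 -4 -4 -3 -4 -3 -4 -3]
 [-3 -2 -3 -3  1  0  1 -1 -1 -3 -4 -3 -3 -4 -4 -3 -3 -3]
 [-2 -3 -2 -1 -1 -2  0 -1 -3 -3 -3 -4 -4 -4 -4 -3 -4 -3]
 [-2 -3 -3 -2  0  0  0 -1 -3 -4 -3 -3 -3 -3 -3 -4 -3 -3]
 [-3 -2 -3 -2  0  0 -2 -3 -4 -3 -3 -3 -3 -3 -2 -3 -3 -3]]
```

```bash
python3 - <<'E'
from station import robot
s=robot.state();print(s["time_s"],s["force"]);print(robot.sign_off())
E
```

```text
25.25 [-0.33143249  0.21401208 -0.85249576]
the job is handed in; nothing more can be done
None
```

I stood the jar on the coaster nearest the base, then turned the knob until the platform's red mark lined up with the post's mark to about 1 mm by my camera measurements. I handed the job in at 25 s with the gripper clear of everything.

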